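# Press the orange paint jar's cap shut

### The job

The orange paint is finished with: gently press its flip-top cap fully shut with the fingertips, then withdraw. Leave that jar standing in its socket, do not touch any other jar or cap (the blue and green paints are in use and stay open), and leave the rack, mug and brush alone.

Things in the scene. Friction and masses are not known exactly. Their poses are not given: they have to be found in the camera images.
- rack: pine paint rack, a fixed block 180 (own x) x 270 (own y) x 45 mm high, lying flat on the bench, with six round sockets 30 mm deep at own x = -45, +45 and own y = -86, 0, +86 mm; origin at the centre of its underside, z up
- orange_jar: orange paint jar, loose, 110 to 220 g, upright in any one of the sockets, 2 mm play (socket 54 mm wide); orange body 52 mm across to 60 mm up, then a white neck 44 mm across to 70 mm, orange flip-top cap above; origin at the centre of its underside (15 mm above the bench when seated), z up; own x points to the cap's hinge, within 1.7 rad of world +x
- orange_cap (a joint): hinge angle of the orange cap, rad: 0 fully shut (hard stop), starts at 0.5 to 0.95; stays where left; about 0.6 N pressed down near its middle moves it. Cap: flat disc 52 mm across, 9 mm thick, hinged along jar's y at jar x = +26, z = 71 mm, thumb lip at jar x = -30 mm; shut, its flat top is level 80 mm above the jar's origin (95 mm above the bench)
- blue_jar: blue paint jar with a blue cap, loose, in another socket; same shape, sizes, cap and origin as the orange jar; cap starts ajar
- blue_cap (a joint): hinge angle of the blue cap, rad: 0 shut, grows as the thumb lip rises; starts at 0.5 to 0.95
- green_jar: green paint jar with a green cap, loose, in another socket; same shape, sizes, cap and origin as the orange jar; cap starts ajar
- green_cap (a joint): hinge angle of the green cap, rad: 0 shut, grows as the thumb lip rises; starts at 0.5 to 0.95
- white_jar: white paint jar with a white cap, loose, in another socket; same shape, sizes, cap and origin as the orange jar; cap starts shut
- white_cap (a joint): hinge angle of the white cap, rad: 0 shut, grows as the thumb lip rises; starts at 0
- grey_jar: grey paint jar with a grey cap, loose, in another socket; same shape, sizes, cap and origin as the orange jar; cap starts shut
- grey_cap (a joint): hinge angle of the grey cap, rad: 0 shut, grows as the thumb lip rises; starts at 0
- purple_jar: purple paint jar with a purple cap, loose, in another socket; same shape, sizes, cap and origin as the orange jar; cap starts shut
- purple_cap (a joint): hinge angle of the purple cap, rad: 0 shut, grows as the thumb lip rises; starts at 0
- mug: white ceramic mug, 76 mm across, 90 mm tall, loose, left of the rack; origin at the centre of its underside
- brush: paint brush lying on the bench, loose, right of the rack; origin at the middle of its underside
Mind the look-alikes: they are no part of the job. There is more than one size of the blue_jar; the job needs the largest. Of the things that look like the orange_jar, the middle-sized one is meant.

How it is judged:
By the outcome, as a careful person would: the job done as asked, in the order asked, and still so for the second after the job is handed in, with the robot touching nothing.
It also fails if it takes over 32 s, if anything falls off the work surface, if the arm or the gripper's body presses on something with over 40 N, if the wrist force passes 120 N, or if a joint passes its speed limit or range.

### The arm

A 6-joint arm with a two-finger parallel gripper is mounted at the origin on the work surface. World frame = base frame: x ahead of the robot, y to its left, z up, the work surface at z = 0. Lengths are in mm, angles in rad, forces in N, time in s.
With the tool pointing down it reaches from about 400 to 925 mm from the base axis. Payload 12.5 kg.
Tool frame: the origin (TCP) lies midway between the tips of the shut fingers; the grasp point (between the pads) lies 19 mm behind it; z points along the fingers, y is the line along which they close (so a half turn about z gives the same grasp; the last joint's range is limited). The gripper opens to 95 mm and grips with 3 to 60 N. Pads are 20 mm wide; open, the fingers measure 119 mm over their backs; the gripper's body (75 mm by 180 mm) begins 59 mm behind the grasp point.
Start: joints at [1.241, 0.491, 1.559, -0, 1.092, -0.106], TCP at [138.692, 609.435, 214.661] pointing down, gripper open.
Joint ranges: [-3.1, 3.1], [-0.84, 2.19], [0.05, 2.79], [-1.13, 4.28], [0.06, 2.93], [-2.69, 2.69]. Speed limits (rad/s): [2.22, 2.22, 2.79, 3.14, 3.14, 3.14].

### API

Orientations are given as [roll, pitch, yaw] about the fixed x, y, z axes, in that order (R = Rz(yaw) Ry(pitch) Rx(roll)).
In Python, from cell import env gives the robot as it stands.
- The arm moves only by the shell command python3 -m inch 'ROWS'. ROWS is JSON, a list of rows, each a list of 7 numbers: the turn, a rotation vector about the tool's x, y, z in rad, then the shift along the tool's x, y, z in cm, then the closure, from -1 (fully open) to 1 (shut). A call has 1 to 20 rows; each row shifts and turns the commanded pose from where the row before left it, along the tool's axes as they then stand; what a row does not reach is not made up. A row lasts 1/8 s, in which the tool goes at most 62.5 mm and 10.7 degrees, less where a joint would pass 70% of its speed; a pose out of reach is approached as far as the arm can. A call with a gripper value outside its range is refused whole. The fingers move at their own pace and stop on an object; the grip force is fixed at half the most. Time passes only in rows, so rows that do not move let the fingers close. It gives the time, the measured TCP pose, the force, the opening and the grip force at its end, in the units of the state.
- env.state(): the state, without advancing time (a new reading comes with each control period).
- env.read_camera(name): name is "scene" or "top"; returns a dict with "img" (384x512x3 uint8, red, green, blue), "depth" (384x512 float32, mm along the optical axis (not along the pixel's ray), 0 where there is no reading), "fx", "fy", "cx", "cy" (pixels), "position" and "orientation" of the camera in the world. Camera axes: x right, y down, z forward; pixel columns grow to the right and rows downward; lengths in mm; the calibration is good to about 2 mm. A picture is of the moment at which its call begins.
- env.job_done(): hands the job in; it is judged then, once.
Trained networks look in a picture, given as the dict that the camera call returned (one of the last four; its "shot" number tells which), for a name from the list of things; names that differ only in an ending like _2 or _b are one class to them, and where a whole thing is asked for, a point or a joint stands for the part that bears it (a point fixed in the world has none). Each returns a list of dicts, best first, with "score" (0 to 1); they miss things now and then, are a little off and sometimes report something else, mostly with a low value. They report only what shows in the picture. A call takes as long as a camera call. They do not tell look-alikes from the thing itself.
- env.find_in(picture, target): "centre" ([x, y, z] in mm, in the coordinates of the camera as it stood for that picture, good to about 4 mm: the middle of the surface that is visible of it).
- env.trace(picture, target): "mask" (384x512 bool, what is visible of it).
The state is a dict: "t": time; "joints": joint angles; "qvel": joint speeds; "tau": joint torques, N m; "eef_pos": TCP position; "tcp_rot": TCP orientation; "ft_force": force on the tool from outside, world axes, zero at the start; "moment": the same for the moment, N m; "opening": opening from 0.0 (shut) to 1.0 (fully open); "grip_force": force on a finger pad.
Only numpy, scipy, OpenCV 4.12 (cv2) and the standard library are available. Lean on these libraries where they do the work, as an engineer would, in place of code of your own. Each camera call takes 0.05 s, during which the arm holds its last target. There are 200 camera calls.

## Working session

There is one attempt and no reset: what is moved stays moved. The work goes in short steps, Python scripts to look and compute and a shell command to move; the robot and the scene stay as the last step left them, time stands still between calls to the robot, and variables do not carry over. Pictures are saved under pics/ and viewed, at most 10 in all, crops included, and the job is handed in when it is done.

```bash
mkdir -p pics
cat > h.py <<'E'
import numpy as np, cv2
from scipy.spatial.transform import Rotation as R
from cell import env
def pts(p):
    v,u=np.mgrid[0:384,0:512]; d=p['depth']
    c=np.stack([(u-p['cx'])/p['fx']*d,(v-p['cy'])/p['fy']*d,d],-1)
    return w(p,c)
def w(p,c):
    o=np.array(p['orientation'],float)
    M=o if o.shape==(3,3) else R.from_euler('xyz',o).as_matrix() if o.size==3 else None
    return np.asarray(c)@M.T+np.array(p['position'])
def save(n,img): cv2.imwrite('pics/'+n,cv2.cvtColor(np.ascontiguousarray(img),cv2.COLOR_RGB2BGR))
E
python3 - <<'E'
from h import *
im=[]
for n in('scene','top'):
    p=env.read_camera(n); im.append(p['img']); print(n,p['position'],p['orientation'],p['fx'])
    for t in('orange_jar','orange_cap','blue_jar','rack'):
        for r in env.find_in(p,t):
            c=np.array(r['centre']); print(t,round(r['score'],2),w(p,c).round(),(c[:2]/c[2]*p['fx']+[p['cx'],p['cy']]).round())
    save(n+'.png',cv2.resize(p['img'],(800,600)))
print(env.state())
E
```

```text
scene [1303.88761671 -205.1955588   783.70370246] [-2.29502454  0.0070038   1.34587977] 347.2001265524455
orange_jar 0.79 [544. -75.  97.] [240. 190.]
orange_jar 0.65 [372. -38.  82.] [241. 159.]
orange_jar 0.6 [639. -88.  50.] [242. 225.]
orange_jar 0.52 [ 397. -128.   41.] [216. 177.]
orange_jar 0.47 [ 548. -156.   97.] [213. 195.]
orange_cap 0.76 [356. -37. 114.] [240. 149.]
orange_cap 0.65 [ 385. -122.   62.] [217. 170.]
orange_cap 0.63 [537. -69. 108.] [241. 186.]
blue_jar 0.86 [616.  24.  99.] [278. 201.]
blue_jar 0.78 [589. 137.  45.] [311. 202.]
blue_jar 0.64 [702. 138.  46.] [325. 228.]
blue_jar 0.34 [ 558. -161.   86.] [212. 201.]
blue_jar 0.31 [639. -86.  46.] [243. 226.]
rack 0.72 [637. -86.  48.] [243. 225.]
top [ 361.1720463   -20.41547151 1677.88773756] [-3.05485404e+00 -1.50344499e-03 -1.57696029e+00] 450.6088406403513
orange_jar 0.74 [525. -70. 105.] [275. 176.]
orange_jar 0.68 [534. -70. 111.] [275. 174.]
orange_jar 0.52 [352. -32. 110.] [265. 226.]
orange_cap 0.63 [350. -31. 110.] [264. 227.]
orange_cap 0.6 [ 381. -124.   59.] [290. 218.]
orange_cap 0.5 [536. -67. 
[... 179 characters left out ...]
73. 167.]
{'t': 0.5, 'joints': array([ 1.24136683e+00,  4.90903410e-01,  1.55893389e+00,  1.30617559e-05,
        1.09167677e+00, -1.05584872e-01]), 'qvel': array([-1.85013404e-03,  8.42166042e-05,  8.14906031e-05,  2.22548016e-03,
       -1.62776564e-04,  9.76193914e-04]), 'tau': array([-8.96716301e-05, -6.12056565e+01, -2.58281887e+01,  6.92352536e-02,
        4.47849766e-02, -3.13535156e-05]), 'eef_pos': array([138.70537351, 609.42177729, 214.64713387]), 'tcp_rot': array([ 3.14151329e+00, -3.24522754e-06,  2.91774201e+00]), 'ft_force': array([-0.54435766, -1.29265853,  0.0298122 ]), 'moment': array([-0.03543232, -0.0028623 , -0.01589523]), 'grip_force': 0.0, 'opening': 1.0002301667976108}
```

View pics/scene.png

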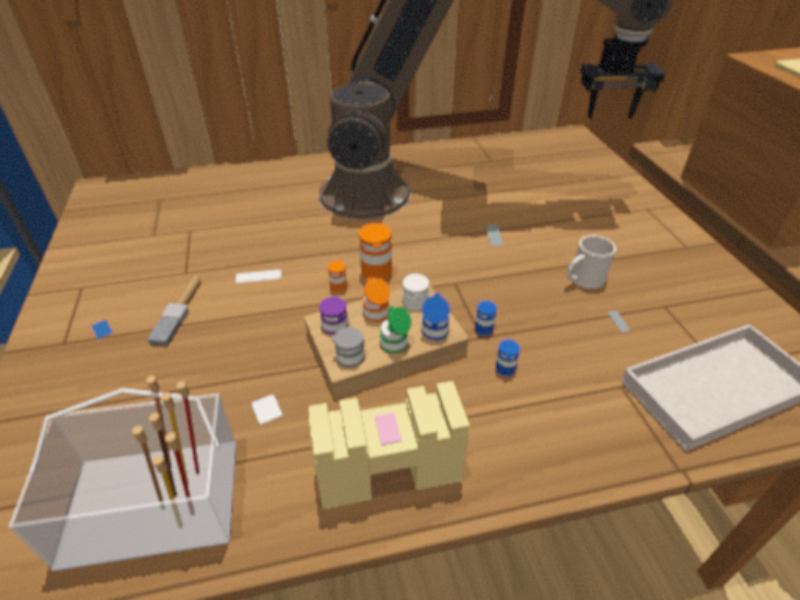

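View pics/top.png

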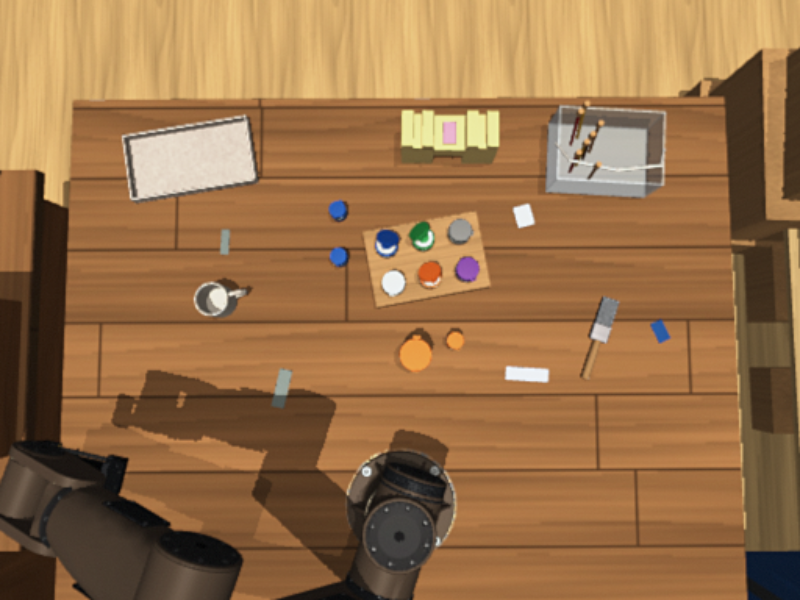

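The scene view shows three orange jars: a large one on the bench at (376,252), a small one on the bench at (337,277) and a middle-sized one in the rack at (376,300). In the top view they are at (416,353), (455,340) and (430,272). By the description, middle-sized and in a socket, I want the one in the rack. Next I'll check it in a close crop and measure it.

```bash
cat > m.py <<'E'
from h import *
def measure(ps,verbose=True):
    out=[]
    for p in ps:
        P=pts(p); hsv=cv2.cvtColor(p['img'],cv2.COLOR_RGB2HSV)
        o=(hsv[...,0]<16)&(hsv[...,1]>200)&(hsv[...,2]>120)&(P[...,2]>76)&(np.hypot(P[...,0]-540,P[...,1]+70)<50)
        out.append(P[o])
    return out
E
python3 - <<'E'
from m import *
A=[];ps=[]
for n,(r,c) in(('scene',(160,190)),('top',(130,228))):
    p=env.read_camera(n);ps.append(p)
    A.append(cv2.resize(p['img'][r:r+75,c:c+100],(800,600),interpolation=cv2.INTER_CUBIC)[:, :])
save('crop.png',np.vstack([cv2.resize(a,(400,300)) for a in A]))
for Q in measure(ps):
    m=Q.mean(0);s=np.linalg.svd(Q-m); n=s[2][2]*np.sign(s[2][2][2])
    print(len(Q),m.round(1),'n',n.round(3),'tilt',np.arccos(n[2]),'az',np.arctan2(n[1],n[0]),'res',s[1][2]/len(Q)**.5, Q.min(0).round(),Q.max(0).round())
p=ps[1];P=pts(p); hsv=cv2.cvtColor(p['img'],cv2.COLOR_RGB2HSV)
k=(abs(P[...,2]-45)<6)&(np.hypot(P[...,0]-566,P[...,1]+66)<190)&(hsv[...,1]<190)
print(cv2.minAreaRect(P[k][:,:2].astype(np.float32)),k.sum(),P[k].mean(0))
for t in('white_jar','purple_jar','grey_jar','green_jar','blue_jar'):
    for q in ps: print(t,[ (round(r['score'],2),w(q,r['centre']).round()) for r in env.find_in(q,t)[:2]])
E
```

```text
93 [536.6 -68.5 105.8] n [0.59  0.294 0.752] tilt 0.7196183367193189 az 0.4624227286756814 res 4.440953197394502 [510. -92.  76.] [557. -47. 125.]
130 [534.6 -68.6 108.8] n [0.537 0.195 0.821] tilt 0.6078277060830077 az 0.34822393417528713 res 2.665109578671826 [514. -91.  90.] [557. -46. 125.]
((523.79052734375, -70.9229736328125), (278.3240051269531, 270.4967956542969), 9.86001205444336) 2087 [567.0846842  -62.99244919  44.64039334]
white_jar [(0.62, array([536.,   4.,  90.])), (0.41, array([628., -50., 114.]))]
white_jar [(0.59, array([508.,  13.,  94.]))]
purple_jar [(0.73, array([ 560., -157.,   91.]))]
purple_jar [(0.7, array([509.,  10.,  93.])), (0.56, array([ 539., -150.,   92.]))]
grey_jar [(0.75, array([ 649., -149.,   91.])), (0.25, array([610.,  26., 112.]))]
grey_jar [(0.74, array([ 626., -140.,   95.]))]
green_jar [(0.59, array([629., -57.,  87.]))]
green_jar [(0.54, array([613., -52.,  98.]))]
blue_jar [(0.93, array([615.,  22., 100.])), (0.79, array([589., 134.,  45.]))]
blue_jar [(0.71, array([600.,  23., 103.])), (0.59, array([578., 143.,  56.]))]
```

View pics/crop.png

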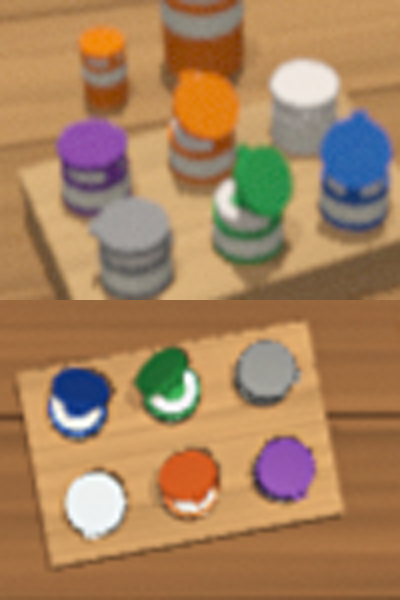

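The crop shows the wanted orange jar in the middle of the rack's near row (205,125 in the scene crop; 188,485 in the top crop). Its cap is ajar with the lip toward the robot, tilted about 0.65 rad, and the hinge points about 0.35 rad off +x. Its size matches the other racked jars, so it's the middle-sized one. The centre is about (523,-70), and I'll press near (517,-72). First move: go above it with the fingers shut.

```bash
python3 -m inch '[[0,0,0,-4.12,-2.74,0,1],[0,0,0,-4.12,-2.74,0,1],[0,0,0,-4.12,-2.74,0,1],[0,0,0,-4.12,-2.74,0,1],[0,0,0,-4.12,-2.74,0,1],[0,0,0,-4.12,-2.74,0,1],[0,0,0,-4.12,-2.74,0,1],[0,0,0,-4.12,-2.74,0,1],[0,0,0,-4.12,-2.74,0,1],[0,0,0,-4.12,-2.74,0,1],[0,0,0,-1.35,-3.82,0,1],[0,0,0,-1.35,-3.82,0,1],[0,0,0,-1.35,-3.82,0,1],[0,0,0,-1.35,-3.82,0,1],[0,0,0,-1.35,-3.82,0,1],[0,0,0,-1.35,-3.82,0,1],[0,0,0,-1.35,-3.82,0,1],[0,0,0,-1.35,-3.82,0,1],[0,0,0,0,0,0,1],[0,0,0,0,0,0,1]]'
python3 - <<'E'
from h import *
p=env.read_camera('scene'); save('c2.png',cv2.resize(p['img'][60:240,140:380],(800,600),interpolation=cv2.INTER_CUBIC)); s=env.state(); print(s['t'],s['eef_pos'],s['tcp_rot'],s['ft_force'],s['opening'])
E
```

```text
t: 3.6
eef_pos: [516.9, -70.8, 214.6]
tcp_rot: [3.141, -0.0, 2.917]
ft_force: [0.1, -0.0, 1.0]
opening: 0.001
grip_force: 0.0
3.65 [516.91861327 -70.40481997 214.62715333] [ 3.14135947e+00 -1.70368227e-04  2.91820372e+00] [-0.59725443 -0.42262566 -0.5954933 ] 0.003968668188087956
```

View pics/c2.png

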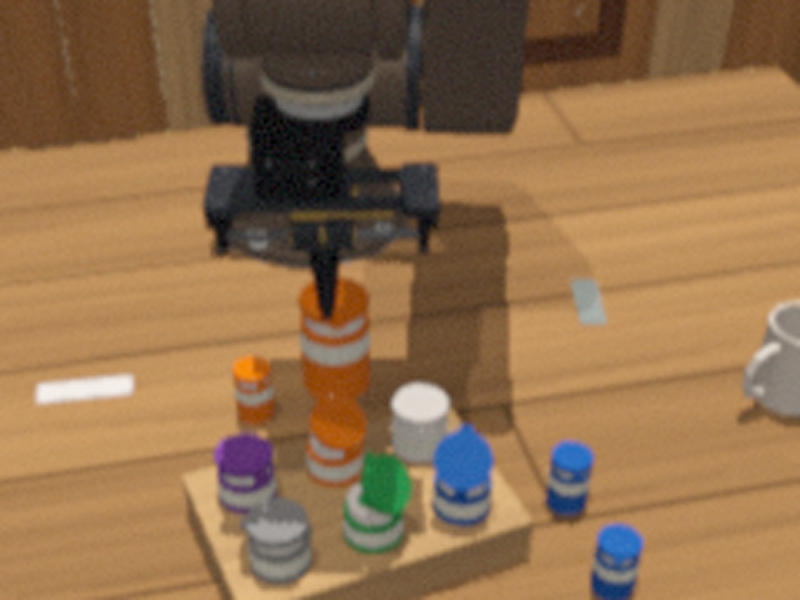

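The shut fingertips (325,315) hang over the orange cap (337,425), with everything clear. I'll descend gently.

```bash
python3 -m inch '[[0,0,0,0,0,2,1],[0,0,0,0,0,2,1],[0,0,0,0,0,2,1],[0,0,0,0,0,2,1],[0,0,0,0,0,0.5,1],[0,0,0,0,0,0.5,1],[0,0,0,0,0,0.4,1],[0,0,0,0,0,0.4,1],[0,0,0,0,0,0.4,1],[0,0,0,0,0,0.4,1],[0,0,0,0,0,0.4,1],[0,0,0,0,0,0.3,1],[0,0,0,0,0,0.2,1],[0,0,0,0,0,0.1,1],[0,0,0,0,0,0,1],[0,0,0,0,0,0,1]]'
```

```text
t: 5.65
eef_pos: [517.2, -71.1, 98.7]
tcp_rot: [3.141, 0.0, 2.918]
ft_force: [0.3, 0.8, 0.9]
opening: 0.007
grip_force: 0.0
```

Next I'll creep down until there's a firm contact force.

```bash
python3 -m inch '[[0,0,0,0,0,0.1,1],[0,0,0,0,0,0.1,1],[0,0,0,0,0,0.1,1],[0,0,0,0,0,0,1],[0,0,0,0,0,0,1]]'; python3 -m inch '[[0,0,0,0,0,0.05,1],[0,0,0,0,0,0,1],[0,0,0,0,0,0,1]]'
```

```text
t: 6.28
eef_pos: [517.1, -71.1, 95.6]
tcp_rot: [3.141, -0.0, 2.918]
ft_force: [-0.3, -1.0, -0.7]
opening: 0.006
grip_force: 0.0
t: 6.65
eef_pos: [517.1, -71.1, 95.2]
tcp_rot: [3.142, 0.0, 2.918]
ft_force: [-0.8, 0.0, 3.0]
opening: 0.006
grip_force: 1.6
```

```bash
python3 -m inch '[[0,0,0,0,0,0.05,1],[0,0,0,0,0,0,1],[0,0,0,0,0,0,1]]';python3 -m inch '[[0,0,0,0,0,0.05,1],[0,0,0,0,0,0,1],[0,0,0,0,0,0,1]]'
```

```text
t: 7.02
eef_pos: [517.2, -71.2, 95.1]
tcp_rot: [3.142, 0.001, 2.918]
ft_force: [-1.8, -0.2, 7.6]
opening: 0.0
grip_force: 4.2
t: 7.4
eef_pos: [517.2, -71.2, 94.9]
tcp_rot: [-3.142, 0.001, 2.918]
ft_force: [-3.9, -0.8, 12.5]
opening: -0.001
grip_force: 6.6
```

The fingertips stopped hard at z = 95 with 12 N, so the cap is on its stop. I'll withdraw straight up, then look.

```bash
python3 -m inch '[[0,0,0,0,0,-0.2,1],[0,0,0,0,0,-0.5,1],[0,0,0,0,0,-1.5,1],[0,0,0,0,0,-3,1],[0,0,0,0,0,-4,1],[0,0,0,0,0,-4,1],[0,0,0,1.35,3.82,0,1],[0,0,0,1.35,3.82,0,1],[0,0,0,1.35,3.82,0,1],[0,0,0,1.35,3.82,0,1],[0,0,0,1.35,3.82,0,1],[0,0,0,1.35,3.82,0,1],[0,0,0,1.35,3.82,0,1],[0,0,0,0,0,0,1],[0,0,0,0,0,0,1]]'
python3 - <<'E'
from m import *
ps=[env.read_camera(n) for n in('scene','top')]
save('fin.png',np.vstack([cv2.resize(p['img'][r:r+75,c:c+100],(400,300),interpolation=cv2.INTER_CUBIC) for p,(r,c) in zip(ps,((160,190),(130,228)))]))
for Q in measure(ps):
    m=np.median(Q,0); print(len(Q),m.round(1),np.percentile(Q[:,2],[10,90]))
    T=Q[Q[:,2]>88]; print(np.linalg.lstsq(np.c_[T[:,:2]-m[:2],np.ones(len(T))],T[:,2],rcond=None)[0])
E
```

```text
t: 9.28
eef_pos: [484.2, 210.3, 226.6]
tcp_rot: [3.142, 0.0, 2.918]
ft_force: [-0.5, -0.5, -0.0]
opening: 0.005
grip_force: 0.0
43 [545.6 -63.7  93.4] [80.8137462  96.46666376]
[-6.54753559e-02 -8.59907622e-04  9.35006383e+01]
  return _methods._mean(a, axis=axis, dtype=dtype,
  ret = um.true_divide(
Traceback (most recent call last):
IndexError: index -1 is out of bounds for axis 0 with size 0
```

View pics/fin.png

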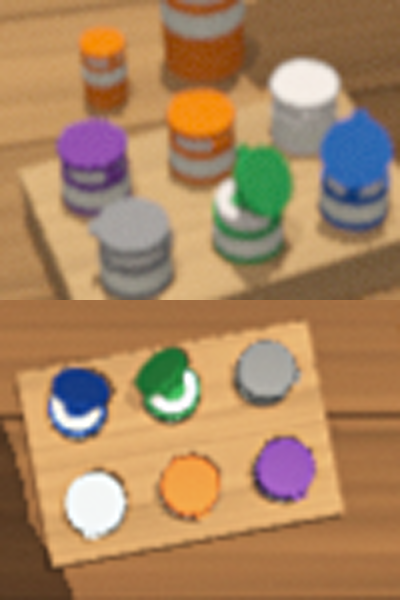

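The orange cap (200,110 in the scene crop; 190,485 in the top crop) is now flat, with no white neck showing. The blue and green caps are still open, and nothing else has moved.

```bash
python3 -c "
from cell import env
print(env.job_done())"
```

```text
the job is handed in; nothing more can be done
None
```

The orange cap is pressed fully shut (stopped at 95 mm with about 12 N), the jar is still in its socket, nothing else looks moved in the final pictures, and the job is handed in; no verdict came back.

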